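# Filter cover of the bench dust extractor

## Task

Pull the filter drawer of the small grey dust extractor all the way out by its handle. The sprung filter cover in it stands ajar: turn its black wing fastener until it lines up with the red marks, so that its cross bar can pass the slot below, then press the cover down flat on its seal and finish while still holding it down there, unlocked and with the drawer out, so that I can do up the two brass screws. Leave the other things on the bench where they are.

Things in the scene. Friction and masses are not known exactly. Their poses are not given: they have to be found in the camera images.
- extractor: Bench dust extractor, fixed to the bench: grey sheet-steel case 150 deep (x) x 170 wide (y) x 125 mm high, front open towards its -x, with a white drawer front. On its top, at the rear, stand an empty black hose spigot (to 155 mm) and a red rocker switch. Origin: centre of the underside, z up; the drawer slides along its -x.
- filter_drawer (a joint): Travel of the filter drawer in m: 0 shut (it starts at 0 to 0.015), 0.090 out at its stop; about 2.5 N of friction, stays where it is left. It slides out along the extractor's -x. White front 166 wide x 100 mm high, upper edge 114 mm above the bench; its inner face is 45 mm before the fastener's axis. Fully out, that axis is 45 mm before the case.
- drawer_handle (a point): Middle of the steel bar handle on the drawer front: bar 11 mm thick and 100 mm long along y, its centre 35 mm out from the front and 90 mm above the bench (35 mm below the case top), held by a post near each end. Axes as the extractor's; moves with the drawer.
- filter_cover: Steel filter cover in the drawer, a plate 120 (x) x 142 (y) x 3 mm, hinged at its rear edge. Origin on the hinge line, mid-width; x points to the rear along the plate, z out of its upper face. Springs hold it ajar at 0.16 rad and lift it again when let go; shutting it takes about 8 N down at the fastener, to a hard stop when flat. Brass screw heads 5 mm high at its front corners.
- cover_front (a point): Middle of the cover's front edge on its upper face, 122 mm before the hinge. Height above the bench: 71 mm when the cover lies flat, 90 mm ajar. The cover goes flat only with the fastener within about 0.15 rad of the cover's x; else its cross bar lands on the frame with this edge still 12 to 14 mm too high.
- wing_stud: Quarter-turn fastener on the cover, 85 mm before the hinge: black wing 36 long x 10 thick x 22 mm tall on a dark round base of 38 mm. Origin on its axis at the cover's upper face; x along the wing, z along the axis, up. Target: x along the cover's x, where a red mark 13 x 4 mm lies before and behind it. A 28 x 5 mm cross bar under the cover runs along the wing.
- wing_grip (a point): On the fastener's axis in mid-wing, 16 mm above the cover: grip across the 10 mm. 100 mm above the bench ajar, 87 mm flat. Axes as the fastener's. It starts 34 to 90 degrees off the marks, turns both ways against 0.03 N m and stays where left; half a turn is the same to it, so the nearer way is at most a quarter turn.
- steel_block: Steel bench block 58 x 88 x 26 mm, a bystander. Origin: centre of the underside.
- blue_pliers: Blue-handled pliers 155 x 60 x 11 mm, a bystander. Origin: centre of the underside.
- solder_spool: Spool of solder wire, 38 mm across, 20 mm high, a bystander. Origin: centre of the underside.
- flux_bottle: Brown flux bottle with a white cap, 35 mm across, 68 mm high, a bystander. Origin: centre of the underside.

How it is judged:
On the way, in this order (a step that is already met when the one before it is completed fails the run):
1. the filter drawer is pulled out to within 10 mm of its stop (value of joint filter_drawer above 0.08 m), for 0.2 s.
2. the wing fastener points along the red marks (within 0.16 rad) (angle between the x axis of wing_stud and the x axis of filter_cover, either way round below 0.16 rad), for 0.2 s.
At the end, for the whole second after the job is handed in: The robot is still pressing the filter cover (on the plate or the wing, with more than 3 N) so that its front edge is within 3 mm of lying flat; the wing is along the red marks within 0.2 rad, so nothing but the robot keeps the sprung cover down; the drawer is out to within 15 mm of its stop (value of joint filter_drawer above 0.075 m and angle between the x axis of wing_stud and the x axis of filter_cover, either way round below 0.2 rad and z of cover_front in the frame of extractor below 0.074 m and linear speed of filter_cover below 0.02 m/s and contact force between any of the fingers, the arm and filter_cover above 3 N); the arm keeps its last pose, push and grip.
It fails at once if a bystander on the bench is shifted by more than 30 mm (distance of any of steel_block, blue_pliers, solder_spool, flux_bottle from where it was at the start of the episode above 0.03 m).
It also fails if it takes over 45 s, if anything falls off the work surface, if the arm or the gripper's body presses on something with over 40 N, if the wrist force passes 120 N, or if a joint passes its speed limit or range.

## Robot

A 7-joint arm with a two-finger parallel gripper is mounted at the origin on the work surface; the furniture and walls round the work are solid. World frame = base frame: x ahead of the robot, y to its left, z up, the work surface at z = 0. Lengths are in m, angles in rad, forces in N, time in s.
With the tool pointing down it reaches from about 0.35 to 0.9 m from the base axis. Payload 19.9 kg.
Tool frame: the origin (TCP) lies midway between the tips of the shut fingers; the grasp point (between the pads) lies 19 mm behind it; y points along the fingers, z is the direction in which the jaws open and shut, and the axes are right-handed (so a half turn about y gives the same grasp; the last joint's range is limited). The gripper opens to 94 mm and grips with 3 to 60 N. Pads are 16 mm wide; open, the fingers measure 119 mm over their backs; the gripper's body (75 mm by 177 mm) begins 78 mm behind the grasp point.
Start: joints at [-1.319, 0.417, -0.01, 1.614, 0.005, 1.111, -0.053], TCP at [0.181, 0.598, 0.205] pointing down, gripper open.
Joint ranges: [-2.81, 2.81], [-0.39, 2.02], [-1.27, 1.25], [0.06, 2.57], [-1.19, 4.33], [0.19, 2], [-2.82, 2.82]. Speed limits (rad/s): [1.89, 1.89, 2.39, 2.39, 3.01, 3.01, 3.01].

## Interface

Orientations are given as a unit quaternion [w, x, y, z].
In Python, from station import status, cams, job, nets gives the robot as it stands. The module is installed in compiled form; this text tells all that it offers.
- The arm moves only by the tool servo_tool, never from a script. Its arguments are lists of equal length, an entry for each row: "fingers": the finger opening in m, from 0 to 0.094; "offset": the shift along the tool's x, y, z in m, a list of three; "yaw": the turn about the tool's y in rad. A call has 1 to 10 rows; each row shifts and turns the commanded pose from where the row before left it, along the tool's axes as they then stand; what a row does not reach is not made up. A row lasts 1/10 s, in which the tool goes at most 50 mm and 8.59 degrees, less where a joint would pass 70% of its speed; a pose out of reach is approached as far as the arm can. A call with a gripper value outside its range is refused whole. The fingers move at their own pace and stop on an object; "grip_force" is the grip in N (left out, the last holds). Time passes only in rows, so rows that do not move let the fingers close. It gives the time, the measured TCP pose, the force and the opening at its end, in the units of the state.
- status.observe(): the state, without advancing time (a new reading comes with each control period).
- cams.capture(name): name is "side" or "top"; returns the picture (420x560x3 uint8, blue, green, red); there is no depth.
- cams.get_calibration(name): a dict with "fx", "fy", "cx", "cy" (pixels), "rvec" (rotation vector, rad) and "tvec" (3), from world to camera coordinates, as OpenCV has them. Camera axes: x right, y down, z forward; pixel columns grow to the right and rows downward; lengths in m; the calibration is good to about 2 mm. A picture is of the moment at which its call begins. get_calibration takes no time and is no camera call.
- job.finish_job(): hands the job in, once; it reports no verdict.
Trained networks look in the newest picture that a camera, given by its name, has taken for a name from the list of things; names that differ only in an ending like _2 or _b are one class to them, and where a whole thing is asked for, a point or a joint stands for the part that bears it (a point fixed in the world has none). Each returns a list of dicts, best first, with "p" (0 to 1); they miss things now and then, are a little off and sometimes report something else, mostly with a low value. They report only what shows in the picture. A call takes as long as a camera call.
- nets.outline_of(camera, query): "mask" (420x560 bool, what is visible of it) and "rect" ([left, top, width, height] in pixels, round what is visible of it).
The state is a dict: "t": time; "qpos": joint angles; "qd": joint speeds; "effort": joint torques, N m; "eef_pos": TCP position; "orientation": TCP orientation; "ft_force": force on the tool from outside, world axes, zero at the start; "torque": the same for the moment, N m; "gripper_width": opening from 0.0 (shut) to 1.0 (fully open).
Only numpy, scipy, OpenCV 4.12 (cv2) and the standard library are available. Lean on these libraries where they do the work, as an engineer would, in place of code of your own. Each camera call takes 0.05 s, during which the arm holds its last target. There are 200 camera calls.

## Working session

There is one attempt and no reset: what is moved stays moved. The work goes in short steps, Python scripts to look and compute and a tool call to move; the robot and the scene stay as the last step left them, time stands still between calls to the robot, and variables do not carry over. Pictures are saved under pics/ and viewed, about 8 in all and at most 12, crops included, and the job is handed in when it is done.

Besides the shell and the picture viewer there is one more tool, called after "Request:" by a JSON object that holds its "name" and its "arguments", one argument or row to a line. servo_tool: Moves the arm, as the interface text tells. Its arguments: {"type":"object","properties":{"fingers":{"type":"array","items":{"type":"number"}},"offset":{"type":"array","items":{"type":"array","items":{"type":"number"}}},"yaw":{"type":"array","items":{"type":"number"}},"grip_force":{"type":"number"}},"required":["fingers","offset","yaw"]}

```bash
mkdir -p pics; cat > h.py <<'E'
import numpy as np, cv2
from station import status, cams, job, nets
from scipy.spatial.transform import Rotation as R
def cal(n):
    c=cams.get_calibration(n); K=np.array([[c['fx'],0,c['cx']],[0,c['fy'],c['cy']],[0,0,1.]])
    return K,np.array(c['rvec'],float).ravel(),np.array(c['tvec'],float).ravel()
def proj(n,P):
    K,r,t=cal(n); return cv2.projectPoints(np.atleast_2d(np.array(P,float)),r,t,K,None)[0][:,0]
def ray(n,uv):
    K,r,t=cal(n); M=cv2.Rodrigues(r)[0]; d=M.T@np.linalg.inv(K)@np.array([*uv,1.]); return -M.T@t,d/np.linalg.norm(d)
def onz(n,uv,z):
    c,d=ray(n,uv); return c+d*(z-c[2])/d[2]
E
python3 - <<'E'
from h import *
for n in ("side","top"):
    im=cams.capture(n); cv2.imwrite(f"pics/{n}0.png",im); print(n,ray(n,(280,210)))
    for q in ("extractor","drawer_handle","wing_stud","filter_cover","steel_block","flux_bottle"):
        for o in nets.outline_of(n,q)[:1]:
            m=o['mask']; ys,xs=np.nonzero(m); print(q,round(o['p'],2),o['rect'],xs.mean(),ys.mean())
s=status.observe(); print(s['t'],s['eef_pos'],R.from_quat(np.roll(s['orientation'],-1)).as_matrix().round(3),s['gripper_width'])
E
```

```text
side (array([ 0.17409463, -0.59344674,  1.08943744]), array([ 0.32145796,  0.41110147, -0.85303011]))
extractor 0.85 [177.7, 127.3, 75.2, 87.7] 217.31571109456442 170.41846612062545
drawer_handle 0.58 [184.1, 171.1, 73.0, 42.3] 221.19503722084366 194.95186104218362
filter_cover 0.61 [193.5, 178.1, 56.8, 10.6] 220.18820224719101 182.92977528089887
steel_block 0.86 [307.8, 224.1, 43.1, 41.6] 329.68310598111225 244.10493179433368
flux_bottle 0.57 [292.7, 320.7, 19.3, 22.1] 301.45188284518827 330.8075313807531
top (array([ 0.37054542, -0.0986009 ,  1.03821512]), array([ 0.19431379,  0.01267409, -0.98085754]))
extractor 0.66 [157.6, 176.4, 103.4, 95.5] 208.1440801457195 225.14990892531875
drawer_handle 0.66 [212.2, 214.4, 49.6, 56.7] 235.702842377261 242.82084409991387
filter_cover 0.58 [214.4, 214.7, 26.6, 45.9] 228.2941176470588 238.08021390374333
steel_block 0.83 [313.9, 191.5, 37.2, 21.8] 332.2825806451613 199.92645161290324
flux_bottle 0.77 [371.2, 271.3, 13.0, 13.0] 376.68387096774194 277.47741935483873
0.7 [0.1809998  0.5982027  0.20544105] [[ 0.957  0.     0.29 ]
 [-0.29  -0.     0.957]
 [ 0.    -1.    -0.   ]] 0.9995266047294595
```

View pics/top0.png

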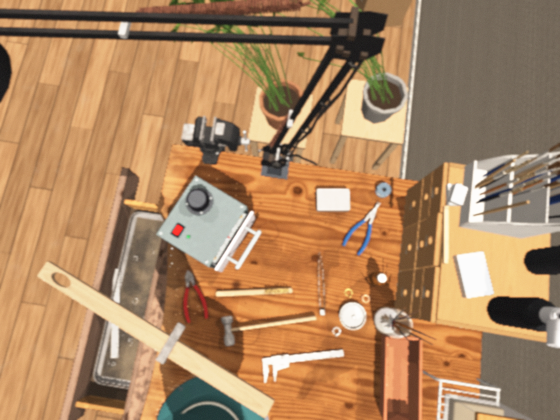

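View pics/side0.png

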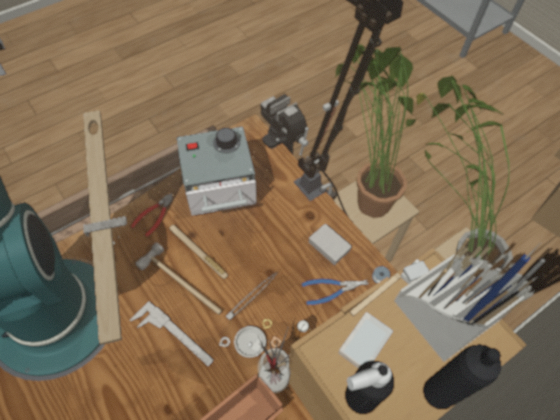

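Top view: extractor at about (205,225), its handle bar from about (229,268) to (259,233), facing lower right. The side view shows the same case at (215,165), front facing the camera.

```bash
python3 - <<'E'
from h import *
a=cv2.imread("pics/top0.png")[170:280,150:270]; b=cv2.imread("pics/side0.png")[120:220,170:265]
a=cv2.resize(a,None,fx=4,fy=4,interpolation=cv2.INTER_CUBIC); b=cv2.resize(b,None,fx=3.3,fy=3.3,interpolation=cv2.INTER_CUBIC)
c=np.zeros((440,a.shape[1]+b.shape[1],3),np.uint8); c[:a.shape[0],:a.shape[1]]=a; c[:b.shape[0],a.shape[1]:]=b
cv2.imwrite("pics/c1.png",c); print(c.shape)
print(proj("top",[[.181,.598,.205],[0,0,0]]),proj("side",[[.181,.598,.205],[0,0,0]]))
for uv,z in [((229,268),.09),((259,233),.09),((205,225),.125),((332,200),.026),((376.7,277.5),.068)]: print(uv,onz("top",uv,z).round(3))
for uv,z in [((329.7,240),.026)]: print(uv,onz("side",uv,z).round(3))
E
```

```text
(440, 794, 3)
[[-74.80196117 325.85570332]
 [209.80182827 432.79154513]] [[  1.37166382  60.83915682]
 [ 52.9836259  313.398996  ]]
(229, 268) [0.397 0.014 0.09 ]
(259, 233) [ 0.493 -0.044  0.09 ]
(205, 225) [0.488 0.085 0.125]
(332, 200) [ 0.62  -0.219  0.026]
(376.7, 277.5) [ 0.432 -0.348  0.068]
(329.7, 240) [ 0.625 -0.219  0.026]
```

View pics/c1.png

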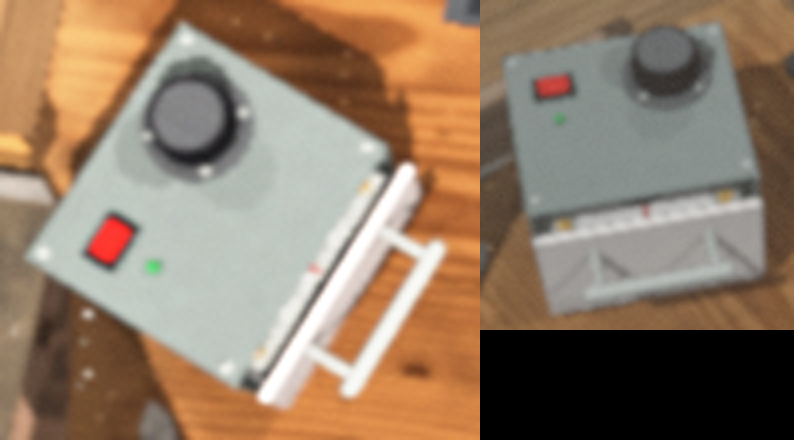

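```bash
python3 - <<'E'
from h import *
from scipy.optimize import least_squares
T=lambda u,v:(150+(u+.5)/4-.5,170+(v+.5)/4-.5); S=lambda u,v:(170+(u-480+.5)/3.3-.5,120+(v+.5)/3.3-.5)
# local: x front=-; y
# case top corners: rear/front, +y/-y
L=[[.075,.085,.125],[.075,-.085,.125],[-.075,-.085,.125],[-.075,.085,.125]]
# viewing from top, camera: front dir lower right
t=[T(27,260),T(182,25),T(390,155),T(250,390)]
s=[S(505,58),S(725,22),S(757,180),S(530,215)]
ht=[T(350,390),T(437,248)]; hs=[S(588,295),S(728,268)]
P=[onz("top",p,.125) for p in t]
for p in P: print(p.round(3))
def W(l,p): 
    c,sn=np.cos(p[2]),np.sin(p[2]); l=np.array(l); return np.c_[p[0]+c*l[:,0]-sn*l[:,1],p[1]+sn*l[:,0]+c*l[:,1],l[:,2]]
def f(p):
    hx=-.075-p[3]
    w=W(L,p); h=W([[hx,.05,.09],[hx,-.05,.09]],p)
    return np.r_[proj("top",w)-t,proj("side",w)-s,proj("top",h)-ht,proj("side",h)-hs].ravel()
ctr=np.mean(P,0); d=(P[0]+P[1]-P[2]-P[3]); 
r=least_squares(f,[ctr[0],ctr[1],np.arctan2(d[1],d[0]),.05],loss='soft_l1')
print(r.x.round(4),np.degrees(r.x[2])); print(f(r.x).reshape(-1,2).round(1))
p=r.x; print("handle",W([[-.075-p[3],0,.09]],p)," out handle",W([[-.075-p[3]-.09,0,.09]],p), "wing out",W([[-.12,0,.1]],p))
E
```

```text
[0.447 0.194 0.125]
[0.603 0.132 0.125]
[ 0.543 -0.008  0.125]
[0.392 0.049 0.125]
[0.4973 0.0917 1.1784 0.0505] 67.51560526230314
[[ 0.3 -0.2]
 [ 1.3 -0.3]
 [ 1.2 -1.5]
 [-2.6  0.6]
 [-1.1 -0.2]
 [-1.1  0.1]
 [ 0.9 -0.9]
 [-1.2  0.7]
 [ 0.1 -0.2]
 [ 0.1  0.4]
 [ 0.7 -0.5]
 [-0.2  0.2]]
handle [[ 0.44926778 -0.02424041  0.09      ]]  out handle [[ 0.41484892 -0.10739895  0.09      ]] wing out [[ 0.45137722 -0.01914385  0.1       ]]
```

Request:
{"name": "servo_tool", "arguments": {
  "fingers": [0.03, 0.03, 0.03, 0.03, 0.03, 0.03, 0.03, 0.03, 0.03, 0.03],
  "offset": [
    [0.026, 0, -0.03],
    [0.026, 0, -0.03],
    [0.026, 0, -0.03],
    [0.026, 0, -0.03],
    [0.026, 0, -0.03],
    [0.026, 0, -0.03],
    [0.026, 0, -0.03],
    [0.026, 0, -0.03],
    [0.026, 0, -0.03],
    [0.026, 0, -0.03]
  ],
  "yaw": [0, 0, 0, 0, 0, 0, 0, 0, 0, 0],
  "grip_force": 30
}}

```text
t: 1.7
eef_pos: [0.3434, 0.2343, 0.2057]
orientation: [0.7, -0.699, 0.103, -0.104]
ft_force: [1.2, -0.6, -0.3]
gripper_width: 0.32
```

Request:
{"name": "servo_tool", "arguments": {
  "fingers": [0.03, 0.03, 0.03, 0.03, 0.03, 0.03, 0.03, 0.03, 0.03],
  "offset": [
    [0.025, 0, -0.03],
    [0.025, 0, -0.03],
    [0.025, 0, -0.03],
    [0.025, 0, -0.03],
    [0.025, 0, -0.03],
    [0.025, 0, -0.03],
    [0.025, 0, -0.03],
    [0, 0, 0],
    [0, 0, 0]
  ],
  "yaw": [0, 0, 0, 0, 0, 0, 0, 0.098, 0]
}}

```text
t: 2.6
eef_pos: [0.4497, -0.0166, 0.2054]
orientation: [-0.693, 0.693, -0.139, 0.139]
ft_force: [-0.1, -0.0, 0.0]
gripper_width: 0.316
```

```bash
python3 - <<'E'
from h import *
im=cams.capture("top"); im2=cams.capture("side")
cv2.imwrite("pics/c2.png",np.hstack([cv2.resize(im[150:310,130:300],None,fx=2.35,fy=2.35),cv2.resize(im2[80:240,140:310],None,fx=2.35,fy=2.35)]))
s=status.observe(); Rm=R.from_quat(np.roll(s['orientation'],-1)).as_matrix(); print(s['t'],s['eef_pos'],Rm.round(3))
print("to handle in tool axes",Rm.T@(np.array([.4493,-.0242,.0705])-s['eef_pos']))
print(proj("top",[s['eef_pos']]),proj("side",[s['eef_pos']]))
E
```

```text
2.7 [ 0.44949697 -0.01536224  0.20545491] [[ 0.925 -0.     0.379]
 [-0.379  0.     0.925]
 [-0.    -1.     0.   ]]
to handle in tool axes [ 0.00318877  0.13495419 -0.00825659]
[[240.73031175 243.51361369]] [[218.24856995 173.94322791]]
```

View pics/c2.png

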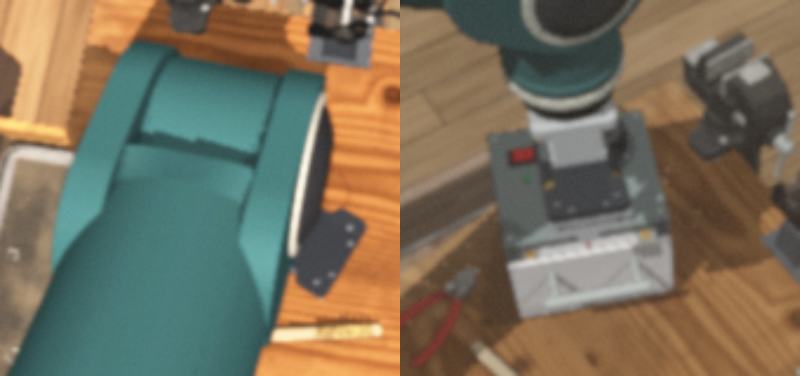

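The side view shows the gripper still above the case, with the handle bar at about (610,290) clear below and in front of it. The arm blocks the top view. I'll shift onto the bar and go down.

Request:
{"name": "servo_tool", "arguments": {
  "fingers": [0.032, 0.032, 0.032, 0.032, 0.032, 0.032, 0.032],
  "offset": [
    [0.003, 0.015, -0.008],
    [0, 0.03, 0],
    [0, 0.03, 0],
    [0, 0.02, 0],
    [0, 0.02, 0],
    [0, 0.018, 0],
    [0, 0, 0]
  ],
  "yaw": [0, 0, 0, 0, 0, 0, 0]
}}

```text
t: 3.4
eef_pos: [0.4481, -0.0237, 0.071]
orientation: [-0.693, 0.694, -0.138, 0.135]
ft_force: [-0.5, 0.7, 0.2]
gripper_width: 0.341
```

```bash
python3 - <<'E'
from h import *
im2=cams.capture("side")
cv2.imwrite("pics/c3.png",cv2.resize(im2[110:230,160:280],None,fx=4.5,fy=4.5,interpolation=cv2.INTER_CUBIC))
s=status.observe(); print(s['eef_pos'],s['ft_force'])
E
```

```text
[ 0.44876801 -0.02388451  0.07215513] [-0.11016874 -0.71895993  0.92543197]
```

View pics/c3.png

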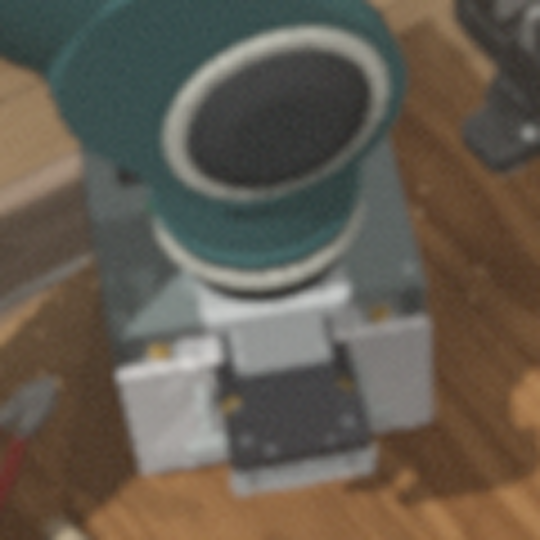

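Side view: the gripper covers the handle at about (300,420), with no contact force. I'll close and check the width, which should be about 0.117.

Request:
{"name": "servo_tool", "arguments": {
  "fingers": [0.0, 0.0, 0.0, 0.0, 0.0, 0.0],
  "offset": [
    [0, 0, 0],
    [0, 0, 0],
    [0, 0, 0],
    [0, 0, 0],
    [0, 0, 0],
    [0, 0, 0]
  ],
  "yaw": [0, 0, 0, 0, 0, 0],
  "grip_force": 30
}}

```text
t: 4.05
eef_pos: [0.4499, -0.0242, 0.0732]
orientation: [0.694, -0.693, 0.137, -0.138]
ft_force: [-1.9, 2.0, 9.7]
gripper_width: 0.107
```

Request:
{"name": "servo_tool", "arguments": {
  "fingers": [0.0, 0.0, 0.0, 0.0, 0.0, 0.0, 0.0, 0.0, 0.0],
  "offset": [
    [0, 0, -0.01],
    [0, 0, -0.015],
    [0, 0, -0.015],
    [0, 0, -0.015],
    [0, 0, -0.015],
    [0, 0, -0.01],
    [0, 0, -0.008],
    [0, 0, 0],
    [0, 0, 0]
  ],
  "yaw": [0, 0, 0, 0, 0, 0, 0, 0, 0]
}}

```text
t: 4.95
eef_pos: [0.4193, -0.0991, 0.0732]
orientation: [0.697, -0.691, 0.134, -0.137]
ft_force: [23.1, 55.5, -8.1]
gripper_width: 0.2
```

It hit the stop: 60 N, and the fingers are being forced open. I'll ease back, release and rise.

Request:
{"name": "servo_tool", "arguments": {
  "fingers": [0.0, 0.034, 0.034, 0.034, 0.034, 0.034, 0.034, 0.034, 0.034],
  "offset": [
    [0, 0, 0.009],
    [0, 0, 0],
    [0, 0, 0],
    [0, -0.02, 0],
    [0, -0.03, 0],
    [0, -0.03, 0],
    [0, -0.03, 0],
    [0, -0.03, 0],
    [0, 0, 0]
  ],
  "yaw": [0, 0, 0, 0, 0, 0, 0, 0, 0]
}}

```text
t: 5.85
eef_pos: [0.4205, -0.0982, 0.2156]
orientation: [0.694, -0.693, 0.136, -0.14]
ft_force: [0.1, -0.6, -0.2]
gripper_width: 0.36
```

```bash
python3 - <<'E'
from h import *
im=cams.capture("side");im2=cams.capture("top")
a=cv2.resize(im[110:250,160:280],None,fx=4,fy=4,interpolation=cv2.INTER_CUBIC)
cv2.imwrite("pics/c4.png",a)
for q in ("wing_stud","drawer_handle","filter_cover"):
  for n in ("side","top"):
    for o in nets.outline_of(n,q)[:1]:
        ys,xs=np.nonzero(o['mask']); print(n,q,round(o['p'],2),o['rect'],xs.mean(),ys.mean())
s=status.observe(); print(s['eef_pos'],s['ft_force'],s['gripper_width'])
E
```

```text
side wing_stud 0.38 [178.9, 136.5, 82.1, 105.3] 216.4256480218281 196.499863574352
side drawer_handle 0.88 [191.7, 172.8, 70.0, 69.5] 222.34852880232077 215.14919187733113
top drawer_handle 0.43 [212.2, 244.4, 13.5, 23.7] 217.90551181102362 255.92125984251967
side filter_cover 0.84 [193.8, 181.5, 62.1, 35.7] 211.25039619651346 197.95721077654517
[ 0.4188359  -0.09755958  0.21183374] [ 0.58383097 -0.68464725 -0.47777779] 0.36482769524121345
```

View pics/c4.png

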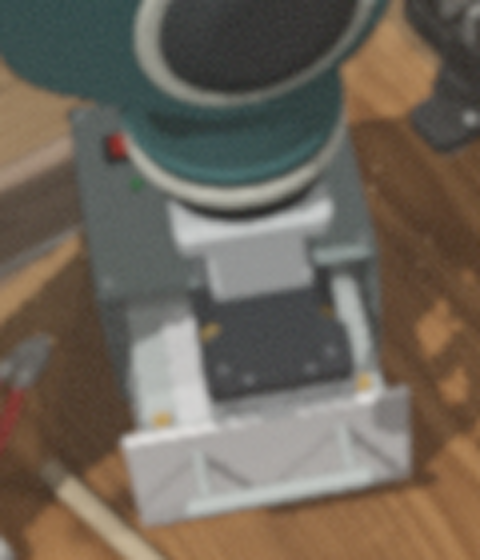

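The drawer is out, with the cover visible behind the front, but the gripper hides the wing at about (275,330). I'll swing away to see it.

Request:
{"name": "servo_tool", "arguments": {
  "fingers": [0.04, 0.04, 0.04, 0.04, 0.04, 0.04, 0.04, 0.04, 0.04],
  "offset": [
    [-0.02, 0, 0.035],
    [-0.025, 0, 0.038],
    [-0.025, 0, 0.038],
    [-0.025, 0, 0.038],
    [-0.025, 0, 0.038],
    [-0.025, 0, 0.038],
    [-0.025, 0, 0.038],
    [-0.025, 0, 0.038],
    [0, 0, 0]
  ],
  "yaw": [0, 0, 0, 0, 0, 0, 0, 0, 0]
}}

```text
t: 7.15
eef_pos: [0.3522, 0.2598, 0.2118]
orientation: [-0.694, 0.694, -0.136, 0.135]
ft_force: [1.1, -1.1, -0.0]
gripper_width: 0.424
```

```bash
python3 - <<'E'
from h import *
b=cams.capture("side");a=cams.capture("top")
cv2.imwrite("pics/s5.png",b);cv2.imwrite("pics/t5.png",a)
a=cv2.resize(a[200:300,190:280],None,fx=4.4,fy=4.4,interpolation=cv2.INTER_CUBIC);b=cv2.resize(b[160:260,180:270],None,fx=4.4,fy=4.4,interpolation=cv2.INTER_CUBIC)
cv2.imwrite("pics/c5.png",np.hstack([a,b]))
for q in ("wing_stud","filter_cover","drawer_handle"):
  for n in ("side","top"):
    for o in nets.outline_of(n,q)[:1]:
        ys,xs=np.nonzero(o['mask']); print(n,q,round(o['p'],2),o['rect'],xs.mean(),ys.mean(),o['mask'].sum())
s=status.observe(); print(s['eef_pos'],s['ft_force'],s['gripper_width'])
E
```

```text
side wing_stud 0.46 [218.4, 194.0, 13.8, 14.2] 224.25263157894736 200.8684210526316 190
top wing_stud 0.74 [236.5, 237.1, 16.8, 17.3] 243.72043010752688 246.48387096774192 186
side filter_cover 0.59 [193.9, 177.9, 61.2, 41.4] 222.47673810768427 196.64871928907476 1913
side drawer_handle 0.87 [190.8, 176.1, 74.2, 63.9] 224.44733279176822 208.61738424045492 3693
top drawer_handle 0.9 [211.7, 214.5, 77.6, 74.7] 248.07637715444406 250.056437985806 2959
[0.35418581 0.25449308 0.21250114] [-0.17736602 -0.50297923  0.32745434] 0.42714097320020056
```

View pics/c5.png

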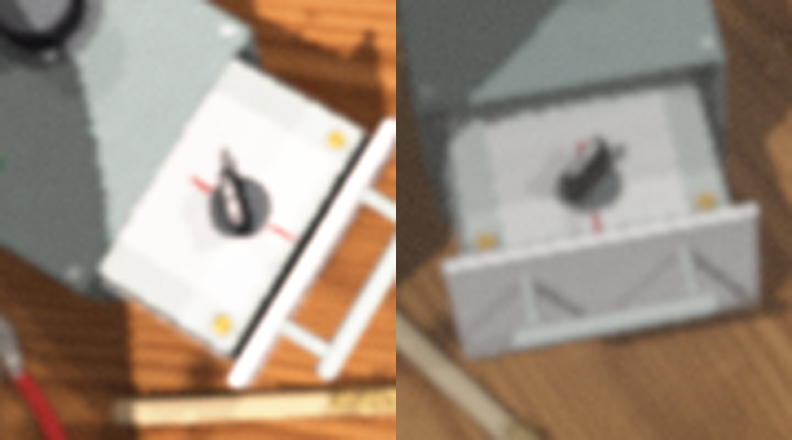

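Top crop: base disc at (240,207), red marks at (200,185) and (282,234), brass screws at (337,138) and (222,323). The wing looks roughly 45° or more off the marks. I'll zoom in further for the wing angle.

```bash
python3 - <<'E'
from h import *
a=cv2.imread("pics/t5.png")[228:264,224:264];b=cv2.imread("pics/s5.png")[184:220,206:246]
z=lambda i:cv2.resize(i,None,fx=10,fy=10,interpolation=cv2.INTER_CUBIC)
cv2.imwrite("pics/c6.png",np.hstack([z(a),z(b)]))
T=lambda u,v:(190+(u+.5)/4.4-.5,200+(v+.5)/4.4-.5)
for uv,h in (((240,207),.087),((200,185),.083),((282,234),.088),((337,138),.094),((222,323),.094)): print(uv,onz("top",T(*uv),h).round(4))
yaw=1.178; e=np.array([np.cos(yaw),np.sin(yaw)]); print("expected axis",np.array([.4973,.0917])-.12*e)
E
```

```text
(240, 207) [ 0.4544 -0.0132  0.087 ]
(200, 185) [0.4635 0.0115 0.083 ]
(282, 234) [ 0.4431 -0.0389  0.088 ]
(337, 138) [ 0.5003 -0.0608  0.094 ]
(222, 323) [ 0.3897 -0.0149  0.094 ]
expected axis [ 0.45136721 -0.01916108]
```

View pics/c6.png

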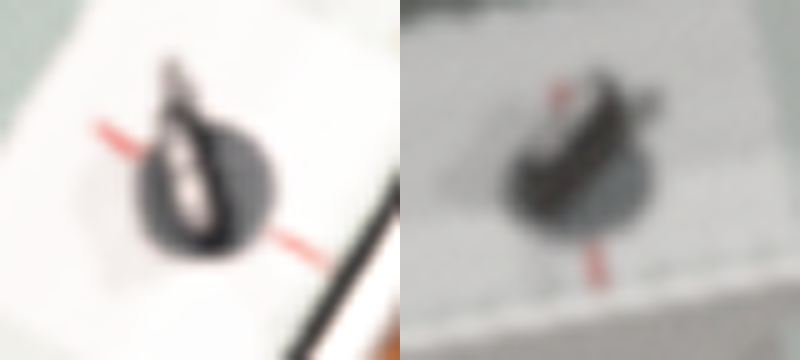

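```bash
python3 - <<'E'
from h import *
T=lambda u,v:(224+(u+.5)/10-.5,228+(v+.5)/10-.5); S=lambda u,v:(206+(u-400+.5)/10-.5,184+(v+.5)/10-.5)
def ang(n,f,a,b,z):
    p,q=onz(n,f(*a),z),onz(n,f(*b),z); d=q-p; print(n,((p+q)/2).round(4),np.linalg.norm(d).round(4),np.degrees(np.arctan2(d[1],d[0])).round(1))
ang("top",T,(330,268),(98,122),.085); ang("top",T,(210,228),(172,108),.106)
ang("side",S,(598,290),(558,90),.085); ang("side",S,(530,195),(612,100),.095); 
# render predicted wing for candidates
e=np.deg2rad(67.5)
for c in [(.4525,-.0165)]:
  for t in (20,25,30,35,40):
    d=np.array([np.cos(np.deg2rad(t)),np.sin(np.deg2rad(t))])*.018
    P=[[c[0]+s*d[0],c[1]+s*d[1],z] for z in(.085,.107) for s in(-1,1)]
    print(t,((proj("top",P)-[224,228])*10).round().tolist(),((proj("side",P)-[206,184])*10+[400,0]).round().tolist())
E
```

```text
top [ 0.454 -0.015  0.085] 0.068 67.0
top [ 0.4577 -0.0103  0.106 ] 0.0306 27.3
side [ 0.4529 -0.0149  0.085 ] 0.058 67.5
side [ 0.4551 -0.0098  0.095 ] 0.0326 21.2
20 [[227.0, 269.0], [201.0, 126.0], [221.0, 262.0], [195.0, 115.0]] [[529.0, 242.0], [621.0, 138.0], [521.0, 193.0], [616.0, 88.0]]
25 [[233.0, 268.0], [195.0, 127.0], [227.0, 260.0], [188.0, 117.0]] [[534.0, 245.0], [616.0, 135.0], [527.0, 196.0], [610.0, 85.0]]
30 [[239.0, 266.0], [189.0, 129.0], [234.0, 258.0], [182.0, 119.0]] [[540.0, 247.0], [610.0, 133.0], [533.0, 198.0], [605.0, 83.0]]
35 [[245.0, 263.0], [183.0, 132.0], [240.0, 256.0], [176.0, 121.0]] [[546.0, 250.0], [605.0, 131.0], [539.0, 201.0], [599.0, 80.0]]
40 [[251.0, 260.0], [177.0, 135.0], [245.0, 252.0], [170.0, 124.0]] [[552.0, 251.0], [598.0, 129.0], [545.0, 202.0], [592.0, 79.0]]
```

Request:
{"name": "servo_tool", "arguments": {
  "fingers": [0.034, 0.034, 0.034, 0.034, 0.034, 0.034, 0.034, 0.034, 0.034],
  "offset": [
    [0.02, 0, -0.02],
    [0.025, 0, -0.027],
    [0.025, 0, -0.027],
    [0.025, 0, -0.027],
    [0.025, 0, -0.027],
    [0.025, 0, -0.027],
    [0.025, 0, -0.027],
    [0.024, 0, -0.026],
    [0, 0, 0]
  ],
  "yaw": [0, 0, 0, 0, 0, 0, 0, 0, 0]
}}

```text
t: 8.45
eef_pos: [0.4545, -0.0155, 0.2127]
orientation: [-0.693, 0.693, -0.139, 0.14]
ft_force: [-0.2, 1.7, -1.3]
gripper_width: 0.357
```

```bash
python3 - <<'E'
from h import *
s=status.observe(); print(s['t'],s['qpos'],s['eef_pos'])
E
```

```text
8.45 [-0.48047916  0.10216024  0.47847774  2.02345067 -0.05374936  1.02726758
  1.19668438] [ 0.45454718 -0.01550307  0.21270552]
```

Request:
{"name": "servo_tool", "arguments": {
  "fingers": [0.034, 0.034, 0.034, 0.034, 0.034, 0.034, 0.034, 0.034, 0.034, 0.034],
  "offset": [
    [0, 0, 0],
    [0, 0, 0],
    [0, 0, 0],
    [0, 0, 0],
    [0, 0, 0],
    [0, 0, 0],
    [0, 0, 0],
    [0, 0, 0],
    [0, 0, 0],
    [0, 0, 0]
  ],
  "yaw": [0.14, 0.145, 0.145, 0.145, 0.145, 0.145, 0.145, 0.145, 0.145, 0.145]
}}

```text
t: 9.45
eef_pos: [0.4536, -0.011, 0.2125]
orientation: [0.428, -0.427, 0.563, -0.563]
ft_force: [0.1, -0.4, -1.3]
gripper_width: 0.363
```

Request:
{"name": "servo_tool", "arguments": {
  "fingers": [0.034, 0.034, 0.034, 0.034, 0.034, 0.034, 0.034, 0.034],
  "offset": [
    [0, 0, 0],
    [0, 0, 0],
    [0, 0, 0],
    [0, 0, 0],
    [0, 0, 0],
    [0, 0, 0],
    [0, 0, 0],
    [0, 0, 0]
  ],
  "yaw": [0.145, 0.145, 0.145, 0.145, 0.145, 0.14, 0, 0]
}}

```text
t: 10.25
eef_pos: [0.4537, -0.011, 0.2125]
orientation: [0.156, -0.156, 0.69, -0.69]
ft_force: [-0.4, -0.9, -0.2]
gripper_width: 0.359
```

```bash
python3 - <<'E'
from h import *
s=status.observe(); Rm=R.from_quat(np.roll(s['orientation'],-1)).as_matrix(); print(s['t'],s['qpos'],s['eef_pos'],np.degrees(np.arctan2(Rm[1,2],Rm[0,2])))
print(Rm.T@(np.array([.454,-.0135,.092])-s['eef_pos']))
E
```

```text
10.25 [-0.64822821  0.10788173  0.65097768  2.02934178 -0.07646421  1.02755389
 -1.08696279] [ 0.45367677 -0.01095432  0.21251184] -64.54269260280304
[0.00081558 0.12051148 0.00245078]
```

Request:
{"name": "servo_tool", "arguments": {
  "fingers": [0.034, 0.034, 0.034, 0.034, 0.034, 0.034],
  "offset": [
    [0.001, 0.02, 0.0025],
    [0, 0.03, 0],
    [0, 0.03, 0],
    [0, 0.025, 0],
    [0, 0.014, 0],
    [0, 0, 0]
  ],
  "yaw": [0, 0, 0, 0, 0, 0]
}}

```text
t: 10.85
eef_pos: [0.4529, -0.014, 0.0921]
orientation: [-0.154, 0.156, -0.69, 0.69]
ft_force: [0.5, -0.2, 0.3]
gripper_width: 0.361
```

Request:
{"name": "servo_tool", "arguments": {
  "fingers": [0.0, 0.0, 0.0, 0.0, 0.0, 0.0],
  "offset": [
    [0, 0, 0],
    [0, 0, 0],
    [0, 0, 0],
    [0, 0, 0],
    [0, 0, 0],
    [0, 0, 0]
  ],
  "yaw": [0, 0, 0, 0, 0, 0],
  "grip_force": 15
}}

```text
t: 11.45
eef_pos: [0.4533, -0.0128, 0.0936]
orientation: [0.154, -0.155, 0.69, -0.689]
ft_force: [-4.6, 6.4, -1.1]
gripper_width: 0.114
```

Request:
{"name": "servo_tool", "arguments": {
  "fingers": [0, 0, 0, 0, 0, 0, 0, 0, 0],
  "offset": [
    [0, 0, 0],
    [0, 0, 0],
    [0, 0, 0],
    [0, 0, 0],
    [0, 0, 0],
    [0, 0, 0],
    [0, 0, 0],
    [0, 0, 0],
    [0, 0, 0]
  ],
  "yaw": [-0.06, -0.1, -0.1, -0.1, -0.1, -0.1, -0.1, -0.075, 0],
  "grip_force": 25
}}

```text
t: 12.35
eef_pos: [0.4542, -0.0137, 0.094]
orientation: [-0.393, 0.392, -0.588, 0.588]
ft_force: [0.3, 0.8, -1.8]
gripper_width: 0.104
```

```bash
python3 - <<'E'
from h import *
b=cams.capture("side")
cv2.imwrite("pics/c7.png",cv2.resize(b[150:250,170:270],None,fx=5,fy=5,interpolation=cv2.INTER_CUBIC))
s=status.observe(); Rm=R.from_quat(np.roll(s['orientation'],-1)).as_matrix(); print(s['t'],s['eef_pos'],np.degrees(np.arctan2(Rm[1,2],Rm[0,2])),s['ft_force'],s['torque'],s['gripper_width'])
print(Rm.round(3))
E
```

```text
12.4 [ 0.45420496 -0.01366379  0.09391275] -22.761574439732794 [ 0.97536013  1.06500638 -2.12437863] [ 0.17788706 -0.03267497  0.02046709] 0.10249672957233343
[[-0.387  0.001  0.922]
 [-0.922  0.    -0.387]
 [-0.001 -1.     0.001]]
```

View pics/c7.png

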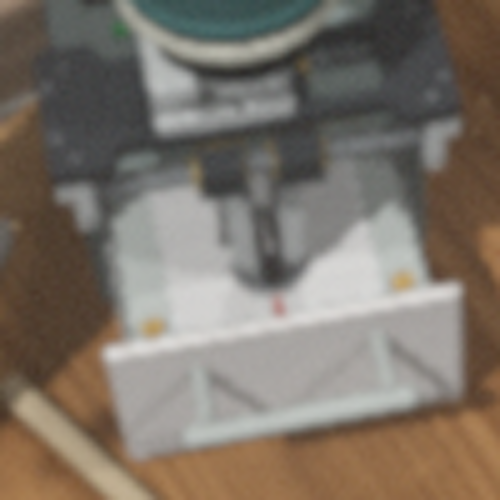

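The fingers hold the wing (10 mm), lined up with the front red mark at (280,305). Tool yaw is within a degree of the cover axis. Now I'll press down, following the hinge arc.

Request:
{"name": "servo_tool", "arguments": {
  "fingers": [0, 0, 0, 0, 0, 0, 0],
  "offset": [
    [0.0005, 0.003, 0],
    [0.0005, 0.003, 0],
    [0.0005, 0.003, 0],
    [0.001, 0.003, 0],
    [0.001, 0.003, 0],
    [0, 0, 0],
    [0, 0, 0]
  ],
  "yaw": [0, 0, 0, 0, 0, 0, 0]
}}

```text
t: 13.1
eef_pos: [0.4531, -0.0167, 0.0792]
orientation: [0.392, -0.391, 0.589, -0.589]
ft_force: [-6.2, 2.5, 21.9]
gripper_width: 0.104
```

```bash
python3 - <<'E'
from h import *
b=cams.capture("side")
s=status.observe(); print(s['t'],s['eef_pos'],s['ft_force'],s['gripper_width'])
c=cv2.resize(b[150:250,170:270],None,fx=5,fy=5,interpolation=cv2.INTER_CUBIC)
e=np.array([np.cos(1.176),np.sin(1.176)]); n=np.array([-e[1],e[0]]); st=np.array([.4525,-.0172])
for z,col in((.076,(0,255,0)),(.09,(255,0,0))):
  P=[[*(st-.032*e+k*.062*n),z] for k in(-1,1)]
  for p in proj("side",P): cv2.circle(c,tuple(int(v) for v in (p-[170,150]+.5)*5),2,col,-1)
cv2.imwrite("pics/c8.png",c)
E
```

```text
13.15 [ 0.45315446 -0.0167113   0.07923076] [-4.0821583   2.6775508  20.98357511] 0.10374159246584919
```

View pics/c8.png

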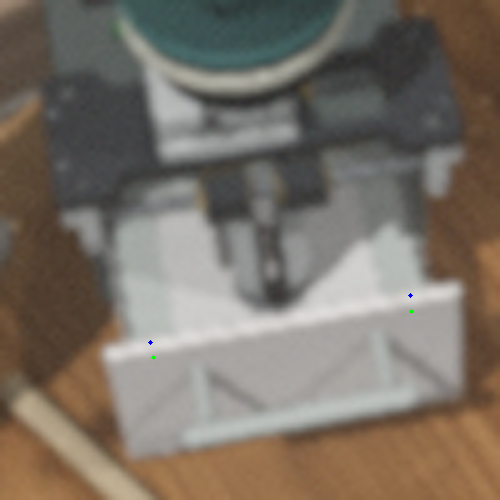

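```bash
python3 - <<'E'
from h import *
e=np.array([np.cos(1.176),np.sin(1.176)]); st=np.array([.4525,-.0172])
f=lambda x,z:((proj("side",[[*(st+x*e),z]])[0]-[170,150]+.5)*5).round()
# disc front edge & wing-mid for ajar / blocked / flat ; front top edge of the drawer
print("ajar",f(-.018,.088),"blocked",f(-.0185,.082),"flat",f(-.019,.073),"front top",f(-.045,.114))
A=cv2.imread("pics/c7.png");B=cv2.imread("pics/c8.png")
# dark profile down the column through the disc
for x in (255,265,275,285): print(x,A[240:340:5,x].mean(1).astype(int),B[240:340:5,x].mean(1).astype(int))
cv2.imwrite("pics/c9.png",np.hstack([cv2.resize(i[150:350,170:370],None,fx=2,fy=2) for i in(A,B)]))
E
```

```text
ajar [277. 296.] blocked [278. 304.] flat [279. 315.] front top [283. 316.]
255 [105 110 115 119 124 122 117 108 102 115 143 172 189 196 196 195 201 211
 209 187] [109 114 119 127 130 131 132 135 137 135 128 114 109 125 154 183 205 214
 208 186]
265 [100 101  95  81  72  68  69  71  78  98 131 163 186 194 196 199 205 208
 194 175] [ 88  84  86  90 100 113 117 111  96  84  82  83  87 105 142 180 205 211
 195 174]
275 [ 93  99  94  79  66  62  58  59  68  91 126 153 162 161 162 179 203 209
 190 170] [ 76  76  75  78  97 117 122 113  87  65  59  55  62  89 131 176 206 210
 191 169]
285 [135 133 131 123 106  89  79  77  89 114 147 174 183 178 175 186 203 204
 185 169] [131 132 124 117 112 112 112 104  91  82  71  65  74 106 149 187 206 200
 180 168]
```

View pics/c9.png

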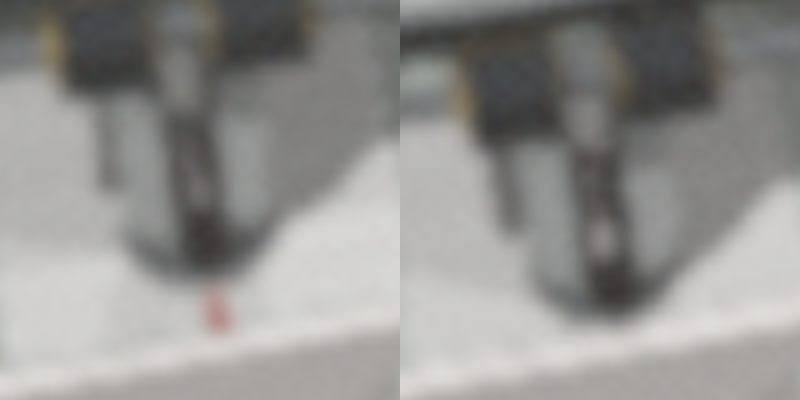

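The disc edge moved down by about 19 px. Flat predicts 19 px and blocked only 8 px, so the cover is flat. The push is 21 N against the roughly 8 N spring. Handing in.

```bash
python3 -c "
from h import *
s=status.observe(); print(s['t'],s['eef_pos'],s['ft_force']); print(job.finish_job())"
```

```text
13.15 [ 0.45315446 -0.0167113   0.07923076] [-4.0821583   2.6775508  20.98357511]
the job is handed in; nothing more can be done
None
```

I pulled the drawer out to its stop, turned the wing about 42° onto the red marks, and pressed the cover down. I handed in at 13.2 s with the gripper still holding the wing and pressing.

- **Drawer:** it met a hard stop, with about 60 N on the wrist and the fingers forced open slightly, and the pictures showed it out. I did not re-measure its travel after pressing, but the sideways force along its slide was about zero.
- **Wing:** the last yaw reading, taken after the turn and before pressing, was within about 1° of the marks. The fingers were closed on its 10 mm thickness.
- **Cover:** the push was 21 N, against the 8 N or so the springs need. In the side view the fastener's disc dropped about 19 px; lying flat predicts 19 px, and landing on the frame 8 px. The picture resolves only about 1.5 mm, and the cover's front edge was hidden behind the drawer front, so I judged flatness from the disc and the force.
- **Bystanders:** the gripper never went near them, but I did not measure their positions again.

No check failed or disagreed.

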